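# Load the sample rack and lock it with the guarded clamp lever

### The arm

A 6-joint arm with a two-finger parallel gripper is mounted at the origin on the work surface. World frame = base frame: x ahead of the robot, y to its left, z up, the work surface at z = 0. Lengths are in m, angles in rad, forces in N, time in s.
With the tool pointing down it reaches from about 0.35 to 0.8 m from the base axis. Payload 7.3 kg.
Tool frame: the origin (TCP) lies midway between the tips of the shut fingers; the grasp point (between the pads) lies 19 mm behind it; z points along the fingers, y is the direction in which the jaws open and shut (so a half turn about z gives the same grasp; the last joint's range is limited). The gripper opens to 85 mm and grips with 20 to 120 N. Pads are 22 mm wide; open, the fingers measure 114 mm over their backs; the gripper's body (76 mm by 85 mm) begins 54 mm behind the grasp point. The pads swing forward as they close: fully open they stand 13 mm farther back than shut.
Start: joints at [-1.307, 0.342, 1.524, -0, 1.275, -0.146], TCP at [0.209, -0.482, 0.231] pointing down, gripper open.
Joint ranges: [-2.53, 2.53], [-0.77, 2.02], [0.04, 2.7], [-1, 4.14], [0.28, 2.66], [-3.11, 3.11]. Speed limits (rad/s): [2.57, 2.57, 3.14, 3.14, 3.14, 3.14].

### API

Orientations are given as a unit quaternion [x, y, z, w].
In Python, from rig import r gives the robot as it stands.
- The arm moves only by the tool servo_tool, never from a script. Its argument "moves" is a list of rows, each a list of 3 entries, a list of its own where there are three numbers: the shift along the tool's x, y, z in cm, then the turn, a rotation vector about the tool's x, y, z in degrees, then the opening, from -1 (shut) to 1 (fully open). A call has 1 to 10 rows; each row is the pose to reach, as a shift and turn from the pose commanded when the call began, along the tool's axes at that moment; what a row does not reach only later rows make up. A row lasts 1/10 s, in which the tool goes at most 50 mm and 8.59 degrees, less where a joint would pass 70% of its speed; a pose out of reach is approached as far as the arm can. A call with a gripper value outside its range is refused whole. The fingers move at their own pace and stop on an object; "squeeze" is the grip in N (left out, the last holds). Time passes only in rows, so rows that repeat a pose let the fingers close. It gives the time, the measured TCP pose, the force and the opening at its end, in the units of the state.
- r.read_state(): the state, without advancing time (a new reading comes with each control period).
- r.grab_frame(name): name is "side" or "top" or "wrist"; returns the picture (384x512x3 uint8, blue, green, red); there is no depth.
- r.get_calibration(name): a dict with "fx", "fy", "cx", "cy" (pixels), "origin" and "rotation" of the camera in the world. Camera axes: x right, y down, z forward; pixel columns grow to the right and rows downward; lengths in m; the calibration is good to about 2 mm. A picture is of the moment at which its call begins: read the wrist's pose just before it. get_calibration takes no time and is no camera call; for the wrist camera it gives the pose at the moment of the call.
- r.hand_in(): hands the job in, once; it reports no verdict.
Trained networks look in the newest picture that a camera, given by its name, has taken for a name from the list of things; names that differ only in an ending like _2 or _b are one class to them, and where a whole thing is asked for, a point or a joint stands for the part that bears it (a point fixed in the world has none). Each returns a list of dicts, best first, with "conf" (0 to 1); they miss things now and then, are a little off and sometimes report something else, mostly with a low value. They report only what shows in the picture. A call takes as long as a camera call. They do not tell look-alikes from the thing itself.
- r.recognise(camera, thing): "bbox" ([left, top, width, height] as shares, 0 to 1, of the picture: columns of its width, rows of its height, round what is visible of it).
The state is a dict: "clock": time; "q": joint angles; "qd": joint speeds; "tau": joint torques, N m; "position": TCP position; "tcp_rot": TCP orientation; "wrist_force": force on the tool from outside, world axes, zero at the start; "wrist_torque": the same for the moment, N m; "opening": opening from 0.0 (shut) to 1.0 (fully open).
Only numpy, scipy, OpenCV 4.12 (cv2) and the standard library are available. Lean on these libraries where they do the work, as an engineer would, in place of code of your own. Each camera call takes 0.05 s, during which the arm holds its last target.

### The job

Push the white rack of purple-capped tubes along its lane until it is fully home against the end stop, then reach down through the window of the yellow-rimmed guard and press the red clamp lever fully down, without touching the guard at all. Only push and press with the fingers: do not lift or tip the rack, and leave the other things on the bench where they stand. Finish with the hand clear of everything.

Things in the scene. Friction and masses are not known exactly. Their poses are not given: they have to be found in the camera images.
- loader: Fixed rack loader: metal base plate 8 mm thick. Origin on the bench under the middle of the end stop's face; z up, yawed within 15 degrees. The lane runs along its y, from -290 mm to the stop face at y = 0; floor 8 mm above the bench, between grey rails 36 mm apart and 14 mm tall. Stop 48 mm, white block behind it 58 mm above the bench. Guard at y = +125 mm.
- rack: White rack, loose in the lane: 32 mm wide (x), 126 mm long (y, along the lane), end walls 52 mm tall, four purple-capped tubes to 89 mm; none in the two places at its -y end; 175 to 350 g. Origin: centre of underside. Its +y end meets the stop: home is loader y = -63 mm; starts 60 to 140 mm short of it. Push on its -y end wall.
- guard: Fixed guard box round the lever, not to be touched: 140 mm (x) by 148 mm (y), 130 mm tall, white and clear walls, flat yellow rim 6 mm thick on top round an open window 76 mm (x) by 92 mm (y). Origin on the bench below the window's centre; axes as the loader's.
- window (a point): The centre of the open window, level with the top of the yellow rim, 130 mm above the bench.
- lever_pad (a point): Centre of the top face of the lever's red pad (36 by 40 mm), seen through the window; moves with the lever. Raised: 14 mm below the rim's top; fully pressed: 39 mm below (91 mm above the bench). The hinge is 58 mm away on the loader's +x side, 103 mm above the bench, so the pad goes almost straight down, within 2 mm of the window's centre.
- lever (a joint): Angle of the clamp lever in rad: 0 fully raised, 0.44 fully pressed (a hard end stop). It starts between 0 and 0.1, is pressed down with about 5 N on the pad and stays where it is left.
- spare_rack: A blue rack of green-capped tubes, 32 by 126 by 89 mm tall, loose on the bench behind the lane; origin at the centre of its underside. To be left alone.
- reagent: An amber bottle with a white cap, 48 mm across, 100 mm tall, on the near side of the loader; origin at the centre of its underside. To be left alone.
- control_jar: A small clear jar with a white label and a red cap, 44 mm across, 50 mm tall, on the far side of the guard; origin at the centre of its underside. To be left alone.
- mouse: A black computer mouse, 95 by 56 by 32 mm, on the right; origin at the centre of its underside. To be left alone.
- cap_tray: An open yellow tray, 140 by 100 by 40 mm, on the left; origin at the centre of its underside. To be left alone.
- pen: A blue pen 120 mm long, 10 mm thick, lying on the right; origin under its middle. To be left alone.
Things that resemble listed ones, but are neither listed nor needed, are in the scene too. What is meant by the rack is not orange or pink, and is the larger of those in its own colour.

How it is judged:
By the outcome, as a careful person would: the job done as asked, in the order asked, and still so for the second after the job is handed in, with the robot touching nothing.
It also fails if it takes over 48 s, if anything falls off the work surface, if the arm or the gripper's body presses on something with over 40 N, if the wrist force passes 120 N, or if a joint passes its speed limit or range.

## Working session

There is one attempt and no reset: what is moved stays moved. The work goes in short steps, Python scripts to look and compute and a tool call to move; the robot and the scene stay as the last step left them, time stands still between calls to the robot, and variables do not carry over. Pictures are saved under pics/ and viewed, and the job is handed in when it is done.

Besides the shell and the picture viewer there is one more tool, called after "Call:" in YAML: its name, and indented under it one key for each argument. servo_tool: Moves the arm, as the interface text tells. Its arguments: {"type":"object","properties":{"moves":{"type":"array","items":{"type":"array"}},"squeeze":{"type":"number"}},"required":["moves"]}

```bash
mkdir -p pics; ls
python3 - <<'E'
from rig import r
import cv2,numpy as np
for n in ["side","top","wrist"]:
    im=r.grab_frame(n); cv2.imwrite(f"pics/{n}0.png",im)
    c=r.get_calibration(n); print(n,c)
s=r.read_state();print(s['clock'],s['position'],s['tcp_rot'],s['opening'])
E
```

```text
pics
side {'fx': 393.9667816436345, 'fy': 393.9667816436345, 'cx': 256.9080450800625, 'cy': 191.9151755282327, 'origin': array([0.35219471, 0.95882694, 0.70257013]), 'rotation': array([-0.08521245,  0.86906694, -0.485721  ,  0.03919939])}
top {'fx': 373.95291001031535, 'fy': 373.95291001031535, 'cx': 258.9651915423966, 'cy': 187.35387525614166, 'origin': array([0.40772448, 0.01512435, 1.13761943]), 'rotation': array([ 0.71519951, -0.69596509,  0.05651644, -0.03046561])}
wrist {'fx': 332.9501093651138, 'fy': 332.9501093651138, 'cx': 258.3686862923669, 'cy': 184.1908763320866, 'origin': array([ 0.28278235, -0.44934403,  0.37266603]), 'rotation': array([ 0.82588458, -0.5409242 , -0.08851504,  0.13221482])}
0.15 [ 0.20910898 -0.481237    0.23078883] [ 9.79085858e-01  2.03446641e-01 -3.37694202e-05 -5.88819226e-04] 1.0007543934597571
```

View pics/top0.png

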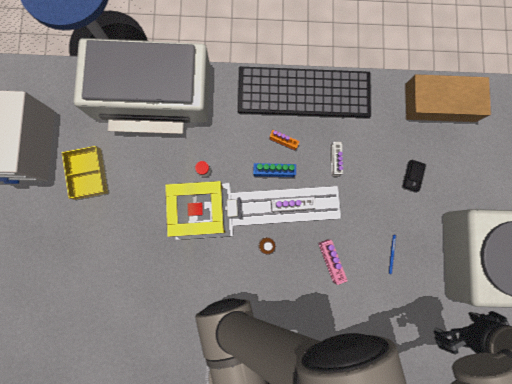

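View pics/side0.png

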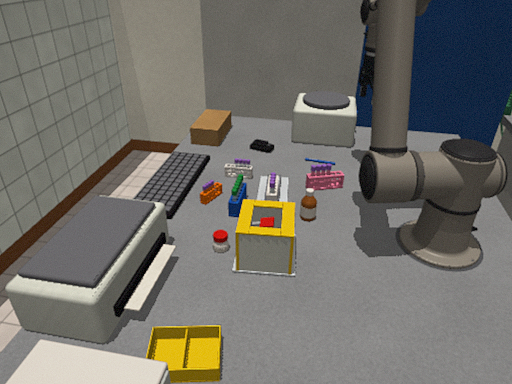

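View pics/wrist0.png

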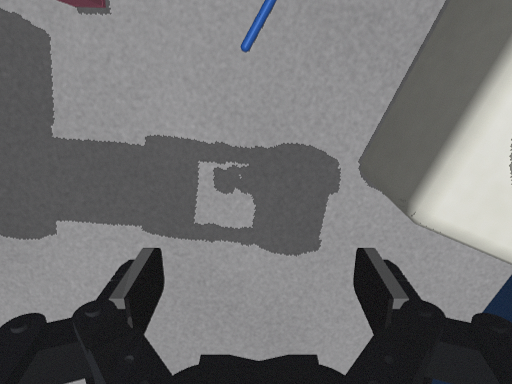

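The top view shows the guard at about (195,208), the lane running right to about x=340, and the rack in it at about (295,204), with its empty end on the right. The look-alikes (small white, orange and pink racks) are off the lane. Next I'll zoom in and measure.

```bash
cat > h.py <<'E'
import numpy as np
from scipy.spatial.transform import Rotation as R
def ray(c,u,v):
    d=R.from_quat(c['rotation']).apply([(u-c['cx'])/c['fx'],(v-c['cy'])/c['fy'],1]); return np.array(c['origin']),d
def atz(c,u,v,z):
    o,d=ray(c,u,v); return o+d*(z-o[2])/d[2]
def proj(c,p):
    q=R.from_quat(c['rotation']).inv().apply(np.array(p)-c['origin']); return c['fx']*q[0]/q[2]+c['cx'],c['fy']*q[1]/q[2]+c['cy']
E
python3 - <<'E'
import cv2,numpy as np
im=cv2.imread("pics/top0.png")
cv2.imwrite("pics/top0z.png",cv2.resize(im[165:255,155:355],None,fx=4,fy=4,interpolation=cv2.INTER_CUBIC))
from rig import r
from h import *
for cam in ["top","side"]:
  c=r.get_calibration(cam)
  for t,z in [("rack",.06),("guard",.13),("lever_pad",.116),("reagent",.1),("spare_rack",.08),("control_jar",.05),("mouse",.03),("loader",.02)]:
    for d in r.recognise(cam,t)[:4]:
        b=d['bbox']; u=(b[0]+b[2]/2)*512; v=(b[1]+b[3]/2)*384
        print(cam,t,round(d['conf'],2),np.round([b[0]*512,b[1]*384,b[2]*512,b[3]*384],1),atz(c,u,v,z).round(3))
hsv=cv2.cvtColor(im,cv2.COLOR_BGR2HSV)
m=cv2.inRange(hsv,(22,150,120),(35,255,255)); m[:, :150]=0
ct=max(cv2.findContours(m,cv2.RETR_EXTERNAL,cv2.CHAIN_APPROX_NONE)[0],key=cv2.contourArea)
rr=cv2.minAreaRect(ct);c=r.get_calibration("top")
print(rr); print([atz(c,*p,.13).round(4).tolist() for p in cv2.boxPoints(rr)], atz(c,*rr[0],.13))
E
```

```text
top rack 0.93 [273.1 196.3  41.7  19.5] [ 0.49  -0.126  0.06 ]
top rack 0.89 [315.6 239.5  30.6  44.7] [ 0.333 -0.234  0.06 ]
top rack 0.77 [329.4 139.3  15.1  38.7] [ 0.634 -0.252  0.06 ]
top guard 0.89 [163.3 177.9  62.6  58.1] [0.475 0.151 0.13 ]
top guard 0.21 [168.1 181.7 169.6  60.1] [ 0.466 -0.006  0.13 ]
top lever_pad 0.51 [185.  194.   14.1  22.7] [0.48  0.16  0.116]
top reagent 0.59 [256.8 234.6  18.9  17.2] [ 0.383 -0.046  0.1  ]
top reagent 0.17 [165.3 178.2  59.1  58.9] [0.475 0.154 0.1  ]
top spare_rack 0.8 [255.3 160.6  40.4  15.1] [ 0.596 -0.068  0.08 ]
top spare_rack 0.66 [ 60.3 143.3  46.9  54.2] [0.573 0.472 0.08 ]
top control_jar 0.75 [255.9 236.3  21.   17.3] [ 0.376 -0.049  0.05 ]
top control_jar 0.74 [193.8 160.8  17.8  16.9] [0.591 0.143 0.05 ]
top control_jar 0.74 [254.1 162.1  40.1  15.7] [ 0.596 -0.067  0.05 ]
top mouse 0.9 [402.7 160.2  25.7  32.7] [ 0.593 -0.5    0.03 ]
top mouse 0.24 [186.1 198.   14.8  15.8] [0.485 0.168 0.03 ]
top loader 0.84 [165.9 183.9 170.2  57.1] [ 0.47  -0.002  0.02 ]
side rack 0.92 [197.1 181.5  24.9  22.6] [ 0.679 -0.03   0.06 
[... 314 characters left out ...]
 0.116]
side lever_pad 0.41 [265.8 174.3   9.1  25.5] [ 0.488 -0.011  0.116]
side reagent 0.62 [299.1 185.2  15.5  35.1] [0.378 0.025 0.1  ]
side spare_rack 0.68 [228.  175.8  15.9  40.9] [0.587 0.003 0.08 ]
side spare_rack 0.62 [229.8 197.7  63.1  75.9] [0.481 0.172 0.08 ]
side control_jar 0.52 [213.2 230.9  16.5  20.7] [0.585 0.179 0.05 ]
side mouse 0.8 [249.5 139.   19.6  10.6] [ 0.604 -0.476  0.03 ]
side loader 0.83 [233.1 180.7  60.2  95.7] [0.493 0.063 0.02 ]
((193.9571990966797, 208.315185546875), (51.52446365356445, 55.64142990112305), 86.42366790771484)
[[0.5336, 0.2339, 0.13], [0.5475, 0.0853, 0.13], [0.4094, 0.0716, 0.13], [0.3966, 0.2179, 0.13]] [0.47118517 0.15236206 0.13      ]
```

View pics/top0z.png

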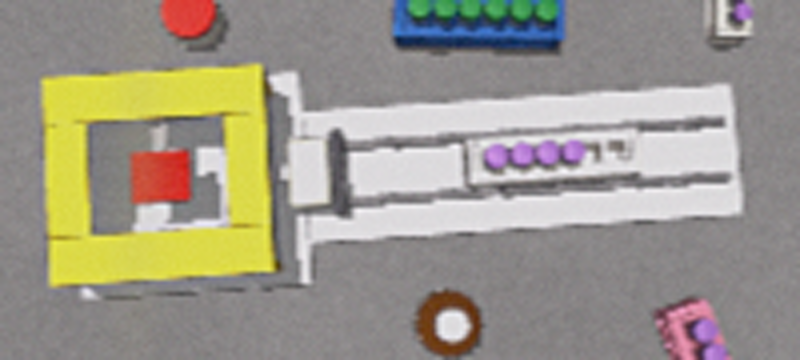

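Call:
servo_tool:
  moves:
    - [[33.5,-7,-2],[0,0,-72],-1]
    - [[33.5,-7,-2],[0,0,-72],-1]
    - [[33.5,-7,-2],[0,0,-72],-1]
    - [[33.5,-7,-2],[0,0,-72],-1]
    - [[33.5,-7,-2],[0,0,-72],-1]
    - [[33.5,-7,-2],[0,0,-72],-1]
    - [[33.5,-7,-2],[0,0,-72],-1]
    - [[33.5,-7,-2],[0,0,-72],-1]
    - [[33.5,-7,-2],[0,0,-72],-1]
    - [[33.5,-7,-2],[0,0,-72],-1]
  squeeze: 40

```text
clock: 1.95
position: [0.4889, -0.2834, 0.2511]
tcp_rot: [0.672, 0.741, -0.0, -0.0]
wrist_force: [0.3, -0.3, 0.9]
opening: 0.002
```

Run:
```python
from rig import r
import cv2,numpy as np
s=r.read_state();c=r.get_calibration("wrist");im=r.grab_frame("wrist")
cv2.imwrite("pics/w1.png",im);cv2.imwrite("pics/top1.png",r.grab_frame("top"));np.save("w1.npy",c,allow_pickle=True)
from scipy.spatial.transform import Rotation as R
print(s['clock'],s['position'],R.from_quat(s['tcp_rot']).as_matrix().round(3),s['q'],s['wrist_force'],c)
```

```text
1.95 [ 0.48887043 -0.28342045  0.25114198] [[-0.097  0.995 -0.   ]
 [ 0.995  0.097  0.   ]
 [ 0.    -0.    -1.   ]] [-6.60951512e-01  4.02321555e-01  1.37689984e+00 -1.05847003e-04
  1.36258530e+00 -7.57925047e-01] [ 0.3027792  -0.30778784  0.86228272] {'fx': 332.9501093651138, 'fy': 332.9501093651138, 'cx': 258.3686862923669, 'cy': 184.1908763320866, 'origin': array([ 0.48045219, -0.20306635,  0.39301823]), 'rotation': array([0.98618963, 0.04824845, 0.00765227, 0.15825149])}
```

View pics/w1.png

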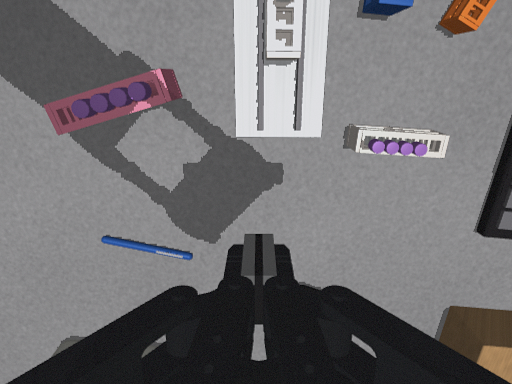

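Run:
```python
import cv2,numpy as np
from h import *
im=cv2.imread("pics/w1.png")
cv2.imwrite("pics/w1z.png",cv2.resize(im[0:145,220:340],None,fx=4,fy=4,interpolation=cv2.INTER_CUBIC))
c=np.load("w1.npy",allow_pickle=True).item()
for n,u,v,z in [("plateL",236,136,.008),("plateR",321.5,136.5,.008),("plateLtop",236,10,.008),("plateRtop",328,10,.008),("rackL low",267,57,.008),("rackR",299,57,.008)]:
    print(n,atz(c,u,v,z).round(4))
```

```text
plateL [ 0.4611 -0.2732  0.008 ]
plateR [ 0.5601 -0.264   0.008 ]
plateLtop [ 0.4511 -0.142   0.008 ]
plateRtop [ 0.5461 -0.1327  0.008 ]
rackL low [ 0.4879 -0.1843  0.008 ]
rackR [ 0.5224 -0.1809  0.008 ]
```

View pics/w1z.png

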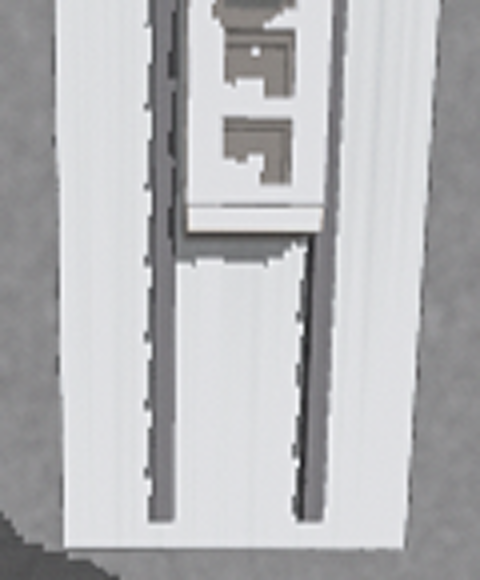

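Call:
servo_tool:
  moves:
    - [[5,2.3,5],[0,0,0],-1]
    - [[5,2.3,9],[0,0,0],-1]
    - [[5,2.3,13],[0,0,0],-1]
    - [[5,2.3,17],[0,0,0],-1]
    - [[5,2.3,19.5],[0,0,0],-1]
    - [[5,2.3,21.6],[0,0,0],-1]
    - [[5,2.3,21.6],[0,0,0],-1]
    - [[5,2.3,21.6],[0,0,0],-1]

```text
clock: 2.85
position: [0.5068, -0.2324, 0.0357]
tcp_rot: [0.673, 0.74, -0.0, 0.0]
wrist_force: [-0.1, 0.1, 0.9]
opening: 0.001
```

Run:
```python
from rig import r
import cv2,numpy as np
s=r.read_state();c=r.get_calibration("wrist");im=r.grab_frame("wrist")
cv2.imwrite("pics/w2.png",im);cv2.imwrite("pics/side2.png",cv2.resize(r.grab_frame("side")[140:270,190:350],None,fx=4,fy=4,interpolation=cv2.INTER_CUBIC));np.save("w2.npy",c,allow_pickle=True)
print(s['clock'],s['position'],s['wrist_force'])
```

```text
2.85 [ 0.50675154 -0.23235592  0.03570492] [-0.05889515  0.14593079  0.85102361]
```

View pics/w2.png

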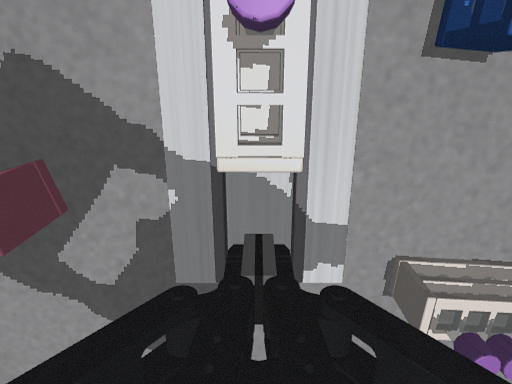

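View pics/side2.png

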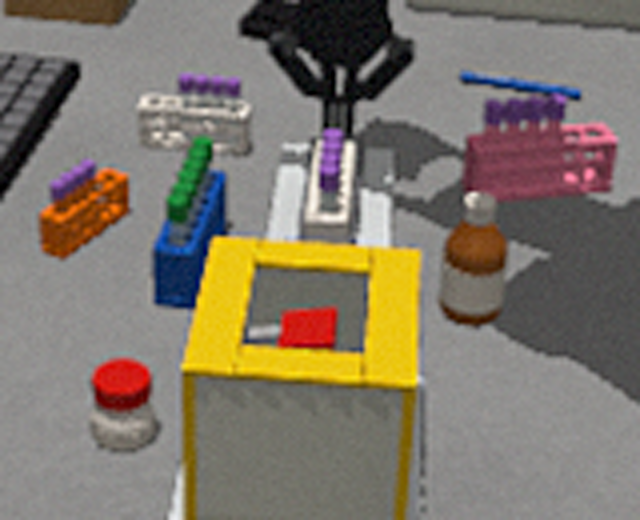

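The fingers are centred behind the rack's -y wall, which is at about (260,165) in the wrist picture. Now I'll push.

Call:
servo_tool:
  moves:
    - [[1.5,0,0],[0,0,0],-1]
    - [[2.8,0,0],[0,0,0],-1]
    - [[3.5,0,0],[0,0,0],-1]
    - [[4.2,0,0],[0,0,0],-1]
    - [[5,0,0],[0,0,0],-1]
    - [[5.8,0,0],[0,0,0],-1]
    - [[6.6,0,0],[0,0,0],-1]
    - [[7.4,0,0],[0,0,0],-1]
    - [[8.2,0,0],[0,0,0],-1]
    - [[9,0,0],[0,0,0],-1]

```text
clock: 3.95
position: [0.498, -0.1417, 0.0353]
tcp_rot: [0.672, 0.74, -0.0, 0.0]
wrist_force: [0.7, -2.6, 1.7]
opening: 0.0
```

Run:
```python
from rig import r
import cv2,numpy as np
s=r.read_state();im=r.grab_frame("wrist")
t=r.grab_frame("top")[165:255,155:355]
cv2.imwrite("pics/c3.png",np.vstack([im,cv2.resize(t,(480,216),interpolation=cv2.INTER_CUBIC)[:, :].copy() if 0 else cv2.resize(t,(512,230))]) if 1 else 0)
cv2.imwrite("pics/c3.png",cv2.resize(cv2.imread("pics/c3.png"),None,fx=.95,fy=.95))
print(s['clock'],s['position'],s['wrist_force'])
```

```text
3.95 [ 0.49803671 -0.14171781  0.03530412] [ 0.6642942  -2.57650468  1.72294007]
```

View pics/c3.png

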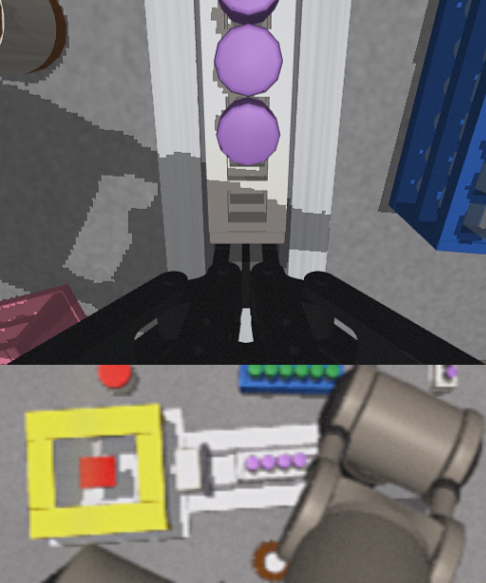

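Call:
servo_tool:
  moves:
    - [[0.6,0,0],[0,0,0],-1]
    - [[1.2,0,0],[0,0,0],-1]
    - [[1.7,0,0],[0,0,0],-1]
    - [[2.1,0,0],[0,0,0],-1]
    - [[2.4,0,0],[0,0,0],-1]
    - [[2.6,0,0],[0,0,0],-1]

```text
clock: 4.65
position: [0.4955, -0.1161, 0.0352]
tcp_rot: [0.672, 0.74, -0.0, -0.0]
wrist_force: [-0.7, -0.5, -0.6]
opening: 0.003
```

Call:
servo_tool:
  moves:
    - [[0.2,0,0],[0,0,0],-1]
    - [[0.3,0,0],[0,0,0],-1]
    - [[0.4,0,0],[0,0,0],-1]

```text
clock: 4.95
position: [0.4953, -0.1125, 0.0353]
tcp_rot: [0.672, 0.74, -0.0, 0.0]
wrist_force: [-0.1, -1.5, -0.1]
opening: 0.004
```

Call:
servo_tool:
  moves:
    - [[0.1,0,0],[0,0,0],-1]
    - [[0.2,0,0],[0,0,0],-1]
    - [[0.2,0,0],[0,0,0],-1]

```text
clock: 5.25
position: [0.495, -0.1103, 0.0353]
tcp_rot: [0.672, 0.74, -0.0, -0.0]
wrist_force: [0.0, -0.0, 0.5]
opening: 0.001
```

Run:
```python
from rig import r
import cv2,numpy as np
s=r.read_state()
t=r.grab_frame("top")[165:255,155:355]
cv2.imwrite("pics/t4.png",cv2.resize(t,None,fx=4,fy=4,interpolation=cv2.INTER_CUBIC))
cv2.imwrite("pics/s4.png",cv2.resize(r.grab_frame("side")[140:270,190:350],None,fx=4,fy=4,interpolation=cv2.INTER_CUBIC))
print(s['clock'],s['position'],s['wrist_force'])
```

```text
5.25 [ 0.49500199 -0.11032242  0.03530189] [ 0.02778956 -0.04838278  0.52953567]
```

View pics/t4.png

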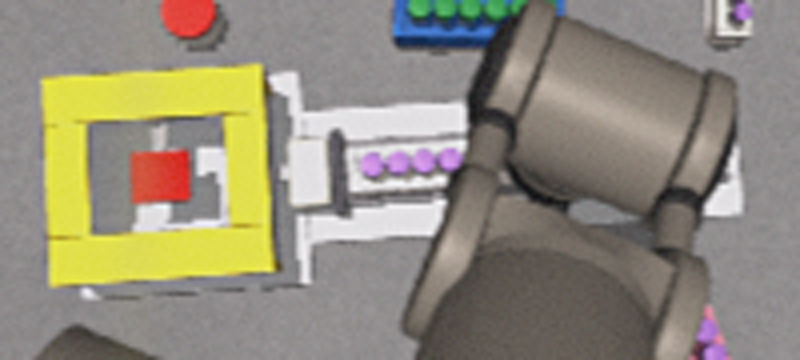

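View pics/s4.png

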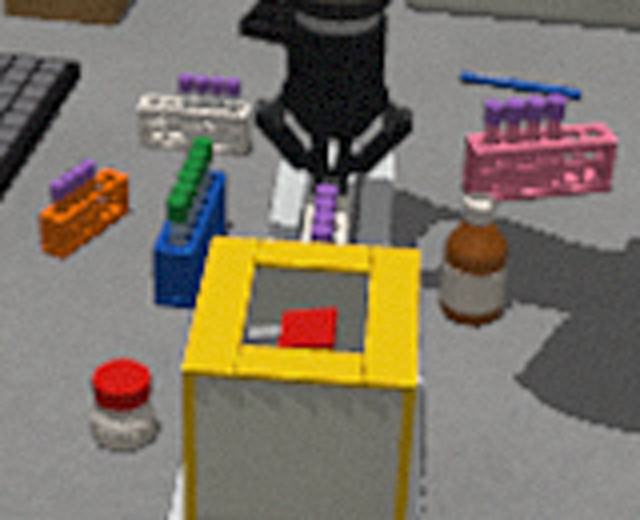

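The rack is close to the stop, but the wrist force hasn't risen yet. I'll creep forward until it does.

Call:
servo_tool:
  moves:
    - [[0.1,0,0],[0,0,0],-1]
    - [[0.2,0,0],[0,0,0],-1]
    - [[0.3,0,0],[0,0,0],-1]
    - [[0.3,0,0],[0,0,0],-1]

```text
clock: 5.75
position: [0.4951, -0.1081, 0.0355]
tcp_rot: [0.672, 0.74, -0.0, 0.001]
wrist_force: [0.0, -3.9, -0.3]
opening: 0.004
```

Call:
servo_tool:
  moves:
    - [[0.1,0,0],[0,0,0],-1]
    - [[0.2,0,0],[0,0,0],-1]
    - [[0.2,0,0],[0,0,0],-1]

```text
clock: 6.05
position: [0.4958, -0.108, 0.0359]
tcp_rot: [0.672, 0.74, -0.001, 0.002]
wrist_force: [0.2, -13.6, 0.3]
opening: 0.001
```

The force rose to 13.6 N with no further advance, at y = -0.108 against about -0.110 expected, so the rack is home. Now I'll back off and go up.

Call:
servo_tool:
  moves:
    - [[-1,0,0],[0,0,0],-1]
    - [[-3,0,0],[0,0,0],-1]
    - [[-5,0,0],[0,0,0],-1]
    - [[-5,0,-4],[0,0,0],-1]
    - [[-5,0,-8],[0,0,0],-1]
    - [[-5,0,-13],[0,0,0],-1]
    - [[-5,0,-18],[0,0,0],-1]
    - [[-5,0,-23],[0,0,0],-1]
    - [[-5,0,-25],[0,0,0],-1]
    - [[-5,0,-25],[0,0,0],-1]

```text
clock: 7.05
position: [0.5005, -0.1555, 0.2889]
tcp_rot: [0.672, 0.74, 0.001, 0.003]
wrist_force: [0.5, -0.2, -0.1]
opening: 0.0
```

Run:
```python
from rig import r
import cv2,numpy as np
s=r.read_state();c=r.get_calibration("wrist");im=r.grab_frame("wrist")
cv2.imwrite("pics/w5.png",im);np.save("w5.npy",c,allow_pickle=True)
print(s['clock'],s['position'],s['wrist_force'],s['q'])
```

```text
7.05 [ 0.50050804 -0.15547622  0.28890292] [ 0.52438168 -0.16427025 -0.06932179] [-4.47927820e-01  2.97645178e-01  1.42788296e+00  7.47972106e-04
  1.40931474e+00 -5.44037824e-01]
```

View pics/w5.png

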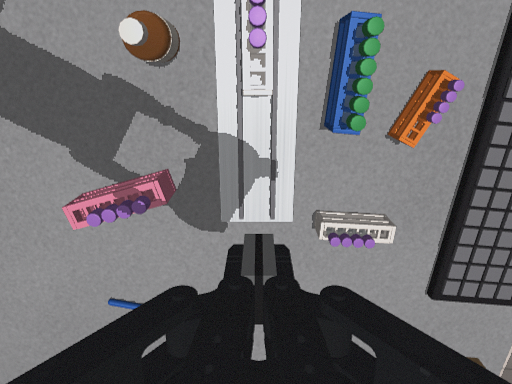

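Call:
servo_tool:
  moves:
    - [[5,-0.5,0],[0,0,0],-1]
    - [[10,-0.7,0],[0,0,0],-1]
    - [[15,-0.7,0],[0,0,0],-1]
    - [[19,-0.7,0],[0,0,0],-1]
    - [[22,-0.7,0],[0,0,0],-1]
    - [[22,-0.7,0],[0,0,0],-1]
    - [[22,-0.7,0],[0,0,0],-1]

```text
clock: 7.8
position: [0.4706, 0.0635, 0.2837]
tcp_rot: [0.672, 0.741, -0.001, -0.001]
wrist_force: [-0.8, -0.7, 0.0]
opening: -0.001
```

Run:
```python
from rig import r
import cv2,numpy as np
from h import *
s=r.read_state();c=r.get_calibration("wrist");im=r.grab_frame("wrist")
cv2.imwrite("pics/w6.png",im);np.save("w6.npy",c,allow_pickle=True)
print(s['clock'],s['position'],c['origin'])
hsv=cv2.cvtColor(im,cv2.COLOR_BGR2HSV)
m=cv2.inRange(hsv,(22,130,80),(35,255,255))
cs,h=cv2.findContours(m,cv2.RETR_CCOMP,cv2.CHAIN_APPROX_NONE)
for k,q in enumerate(cs):
    if cv2.contourArea(q)>1500:
        rr=cv2.minAreaRect(q); P=[atz(c,*p,.13)[:2] for p in cv2.boxPoints(rr)]
        print(h[0][k],cv2.contourArea(q),rr,np.round(P,4).tolist(),np.mean(P,0), [np.linalg.norm(P[i]-P[i-1]).round(4) for i in range(4)])
        for i in range(4): d=P[i]-P[i-1]; print(np.degrees(np.arctan2(d[1],d[0])).round(2),end=' ')
m=cv2.inRange(hsv,(0,150,80),(6,255,255))|cv2.inRange(hsv,(174,150,80),(180,255,255))
for q in cv2.findContours(m,cv2.RETR_EXTERNAL,cv2.CHAIN_APPROX_NONE)[0]:
    if cv2.contourArea(q)>300: rr=cv2.minAreaRect(q);print("red",rr,atz(c,*rr[0],.114), cv2.boundingRect(q))
```

```text
7.8 [0.47060232 0.06345305 0.28367411] [0.46258    0.14382668 0.42555527]
[-1 -1  1 -1] 24458.0 ((271.5, 75.0), (150.0, 175.0), 90.0) [[0.3976, 0.1937], [0.5352, 0.2072], [0.5584, 0.0883], [0.401, 0.0726]] [0.47306192 0.14045413] [np.float64(0.1211), np.float64(0.1383), np.float64(0.1212), np.float64(0.1582)]
91.63 5.59 -78.98 -174.33 [-1  1 -1  0] 10718.0 ((271.0, 60.5), (119.0, 96.0), 90.0) [[0.4283, 0.196], [0.5039, 0.2034], [0.5183, 0.1112], [0.4344, 0.1029]] [0.47124698 0.15340845] [np.float64(0.0933), np.float64(0.0759), np.float64(0.0933), np.float64(0.0843)]
93.73 5.59 -81.11 -174.35 red ((382.1910400390625, 83.005615234375), (35.4039306640625, 39.113922119140625), 57.9946174621582) [0.57249975 0.14745985 0.114     ] (362, 65, 40, 37)
red ((268.5, 63.5), (47.0, 39.0), 90.0) [0.46953472 0.15381126 0.114     ] (249, 40, 40, 48)
```

View pics/w6.png

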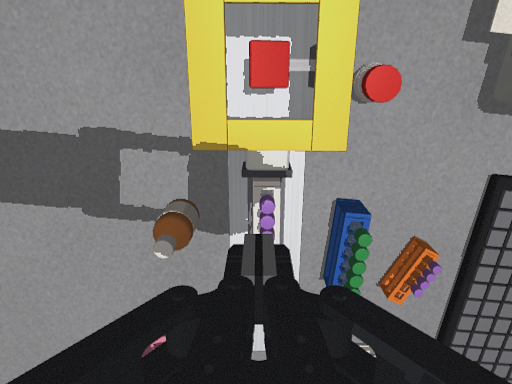

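Run:
```python
from rig import r
import cv2,numpy as np
from h import *
c=np.load("w6.npy",allow_pickle=True).item()
P=np.array([atz(c,u,v,.13)[:2] for u,v in [(223.5,2.5),(319,2.5),(313.5,121),(227,119.5)]]);print(P.round(4),P.mean(0),[np.linalg.norm(P[i]-P[i-1]).round(4) for i in range(4)])
d=(P[0]-P[3]+P[1]-P[2]);print("yaw",np.degrees(np.arctan2(-d[0],d[1])))
rays=[ray(c,268.5,63.5)]
for cam in ["top","side"]:
    im=cv2.imread(f"pics/{cam}0.png");k=r.get_calibration(cam)
    hsv=cv2.cvtColor(im,cv2.COLOR_BGR2HSV)
    m=cv2.inRange(hsv,(0,150,80),(6,255,255))|cv2.inRange(hsv,(174,150,80),(180,255,255))
    for q in cv2.findContours(m,cv2.RETR_EXTERNAL,cv2.CHAIN_APPROX_NONE)[0]:
        if cv2.contourArea(q)>40:
            M=cv2.moments(q);u,v=M['m10']/M['m00'],M['m01']/M['m00'];p=atz(k,u,v,.114);print(cam,u,v,p)
            if np.hypot(p[0]-.47,p[1]-.153)<.03: rays.append(ray(k,u,v))
A=0;b=0
for o,d in rays:
    d=d/np.linalg.norm(d);Q=np.eye(3)-np.outer(d,d);A=A+Q;b=b+Q@o
print(np.linalg.solve(A,b))
```

```text
[[0.4288 0.195 ]
 [0.5041 0.2024]
 [0.5137 0.1099]
 [0.4379 0.1037]] [0.47110282 0.15275256] [np.float64(0.0917), np.float64(0.0756), np.float64(0.093), np.float64(0.076)]
yaw 5.793558210241871
top 194.65253239104828 208.56065959952886 [0.47157631 0.15262906 0.114     ]
top 201.83546099290777 167.2368794326241 [0.58621878 0.13814388 0.114     ]
side 219.911877394636 235.76372924648786 [0.5709997  0.23593896 0.114     ]
side 266.69656203288486 221.6711509715994 [0.47030519 0.15599041 0.114     ]
[0.47065461 0.15337963 0.11207546]
```

Call:
servo_tool:
  moves:
    - [[8.9,0.9,0],[0,0,45],-1]
    - [[8.9,0.9,0],[0,0,45],-1]
    - [[8.9,0.9,0],[0,0,45],-1]
    - [[8.9,0.9,0],[0,0,45],-1]
    - [[8.9,0.9,0],[0,0,45],-1]
    - [[8.9,0.9,0],[0,0,90],-1]
    - [[8.9,0.9,0],[0,0,90],-1]
    - [[8.9,0.9,0],[0,0,90],-1]
    - [[8.9,0.9,0],[0,0,90],-1]
    - [[8.9,0.9,0],[0,0,90],-1]

```text
clock: 8.85
position: [0.4721, 0.151, 0.2844]
tcp_rot: [0.995, 0.097, -0.001, 0.0]
wrist_force: [0.4, 0.4, 0.2]
opening: 0.001
```

Call:
servo_tool:
  moves:
    - [[0,0,4],[0,0,4],-1]
    - [[0,0,7],[0,0,4],-1]
    - [[0,0,8],[0,0,4],-1]
    - [[0,0,8],[0,0,4],-1]

```text
clock: 9.25
position: [0.4714, 0.1514, 0.2039]
tcp_rot: [0.998, 0.066, -0.002, 0.0]
wrist_force: [0.8, -0.7, 0.4]
opening: -0.005
```

Run:
```python
from rig import r
import cv2,numpy as np
from scipy.spatial.transform import Rotation as R
s=r.read_state();c=r.get_calibration("wrist");im=r.grab_frame("wrist")
cv2.imwrite("pics/w7.png",im);np.save("w7.npy",c,allow_pickle=True)
cv2.imwrite("pics/s7.png",cv2.resize(r.grab_frame("side")[110:290,190:350],None,fx=3.3,fy=3.3,interpolation=cv2.INTER_CUBIC))
print(s['clock'],s['position'],s['wrist_force'],s['q'],R.from_quat(s['tcp_rot']).as_matrix().round(4))
```

```text
9.25 [0.47138889 0.15144208 0.20389437] [ 0.75210075 -0.67022443  0.40156189] [ 1.56008478e-01  3.14661355e-01  1.64471442e+00 -1.37138161e-04
  1.18589801e+00  1.59508888e+00] [[ 9.913e-01  1.314e-01 -3.600e-03]
 [ 1.314e-01 -9.913e-01 -7.000e-04]
 [-3.700e-03  2.000e-04 -1.000e+00]]
```

View pics/w7.png

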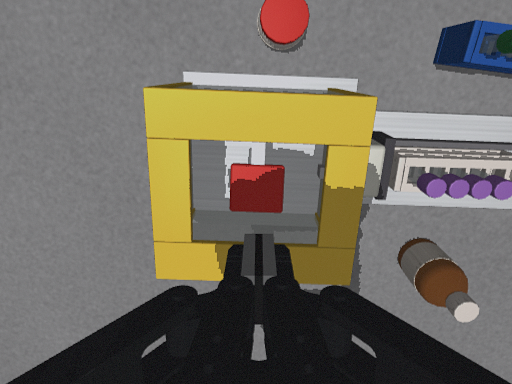

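View pics/s7.png

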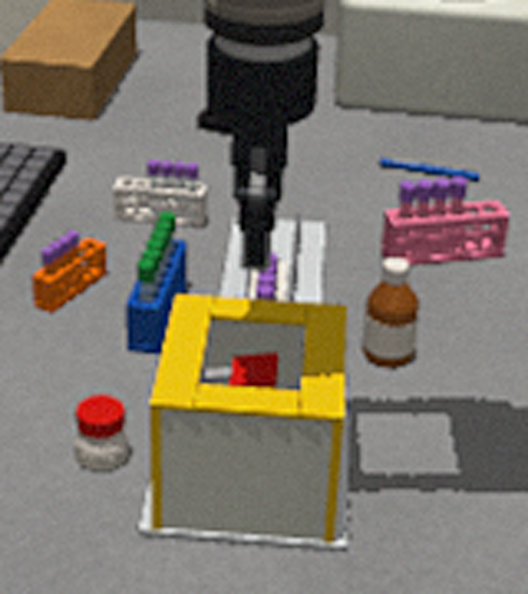

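Run:
```python
import numpy as np,cv2
from h import *
c=np.load("w7.npy",allow_pickle=True).item()
for u,v in [(191,138.5),(327,144),(318.5,246),(190,242)]: print(atz(c,u,v,.13).round(4))
im=cv2.imread("pics/w7.png");cv2.imwrite("pics/w7z.png",cv2.resize(im[75:295,135:385],None,fx=2.7,fy=2.7,interpolation=cv2.INTER_CUBIC))
print(atz(c,257,188,.113))
```

```text
[0.5051 0.2006 0.13  ]
[0.5133 0.1119 0.13  ]
[0.4385 0.1032 0.13  ]
[0.4293 0.1961 0.13  ]
[0.47100257 0.15271181 0.113     ]
```

View pics/w7z.png

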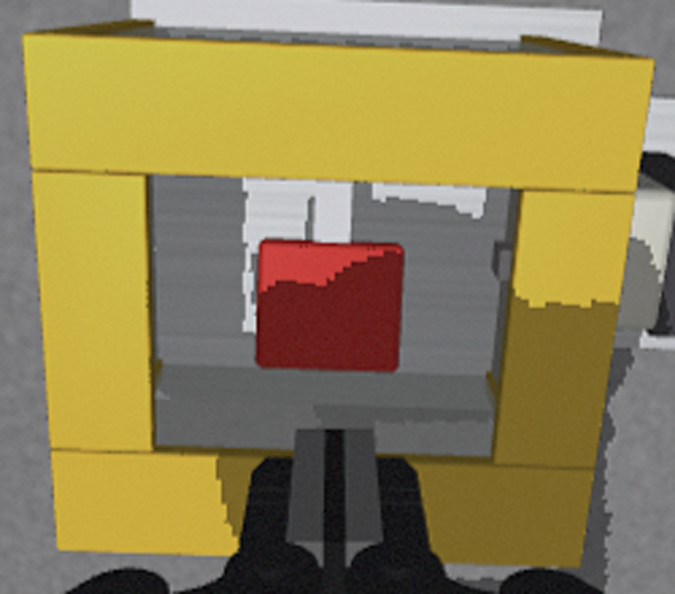

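Every view agrees: window centre at (0.4715, 0.153) and pad at (0.471, 0.153). I'll align, then go down to just above the pad.

Call:
servo_tool:
  moves:
    - [[0,-0.15,0],[0,0,2],-1]
    - [[0,-0.15,2],[0,0,2],-1]
    - [[0,-0.15,4],[0,0,2],-1]
    - [[0,-0.15,5.5],[0,0,2],-1]
    - [[0,-0.15,6.5],[0,0,2],-1]
    - [[0,-0.15,6.5],[0,0,2],-1]
    - [[0,-0.15,6.5],[0,0,2],-1]

```text
clock: 10.05
position: [0.4724, 0.1541, 0.1413]
tcp_rot: [0.999, 0.049, 0.001, -0.0]
wrist_force: [-1.1, 0.2, 0.3]
opening: -0.001
```

Run:
```python
from rig import r
import cv2,numpy as np
from scipy.spatial.transform import Rotation as R
s=r.read_state();im=r.grab_frame("wrist")
cv2.imwrite("pics/w8.png",im)
cv2.imwrite("pics/s8.png",cv2.resize(r.grab_frame("side")[110:290,190:350],None,fx=3.3,fy=3.3,interpolation=cv2.INTER_CUBIC))
print(s['clock'],s['position'],s['wrist_force'],R.from_quat(s['tcp_rot']).as_matrix().round(4))
```

```text
10.05 [0.47236851 0.15406909 0.1412761 ] [-1.08105524  0.17349704  0.31765781] [[ 9.952e-01  9.800e-02  1.700e-03]
 [ 9.800e-02 -9.952e-01  2.000e-04]
 [ 1.700e-03 -0.000e+00 -1.000e+00]]
```

View pics/w8.png

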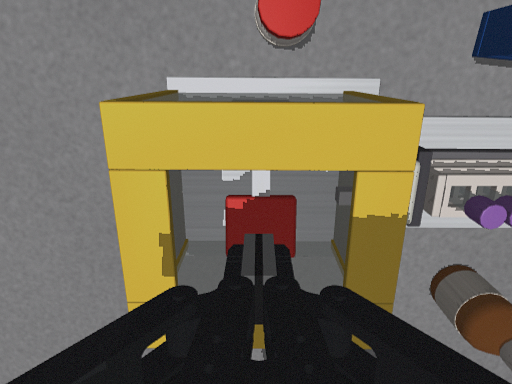

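View pics/s8.png

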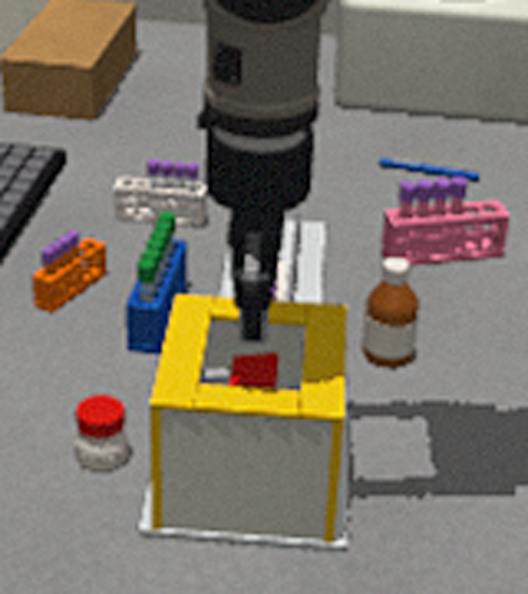

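The fingers are centred over the pad, and the window edges look clear. Before descending I'll check how far the closed knuckles flare, using the earlier side picture.

Run:
```python
from rig import r
import cv2,numpy as np
from h import *
k=r.get_calibration("side");im=cv2.imread("pics/side2.png")
for h,col in [(0,(0,255,0)),(.04,(0,0,255)),(.06,(255,0,0)),(.073,(0,255,255))]:
    for w in [-.046,-.03,-.015,.015,.03,.046]:
        u,v=proj(k,np.array([.5068,-.2324,.0357+h])+w*np.array([.995,.097,0]))
        cv2.circle(im,(int((u-190)*4+2),int((v-140)*4+2)),2,col,-1)
cv2.imwrite("pics/ov.png",cv2.resize(im[0:160,220:440],None,fx=3,fy=3))
```

```text
(no output)
```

View pics/ov.png

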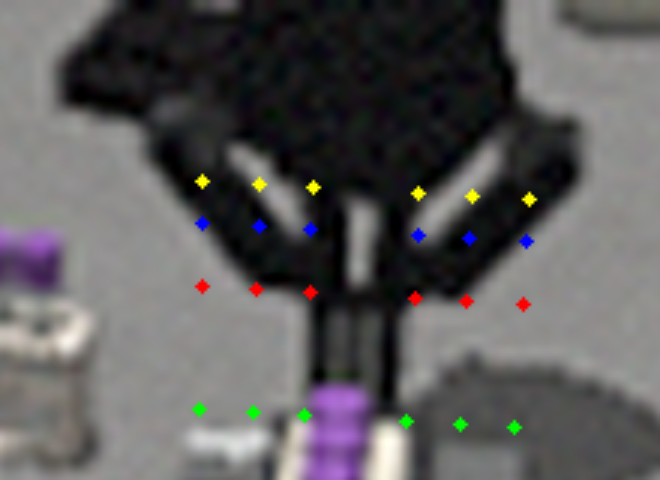

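Call:
servo_tool:
  moves:
    - [[0,0.1,1],[0,0,0],-1]
    - [[0,0.1,2],[0,0,0],-1]
    - [[0,0.1,2.5],[0,0,0],-1]
    - [[0,0.1,3],[0,0,0],-1]
    - [[0,0.1,3.5],[0,0,0],-1]
    - [[0,0.1,4],[0,0,0],-1]

```text
clock: 10.75
position: [0.4714, 0.153, 0.1]
tcp_rot: [0.999, 0.049, -0.0, 0.0]
wrist_force: [-2.6, -0.5, 5.1]
opening: -0.001
```

Call:
servo_tool:
  moves:
    - [[0,0,0.3],[0,0,0],-1]
    - [[0,0,0.5],[0,0,0],-1]
    - [[0,0,0.6],[0,0,0],-1]

```text
clock: 11.05
position: [0.4721, 0.1531, 0.0943]
tcp_rot: [0.999, 0.049, 0.0, 0.0]
wrist_force: [-1.2, -0.9, 4.0]
opening: -0.003
```

Call:
servo_tool:
  moves:
    - [[0,0,0.1],[0,0,0],-1]
    - [[0,0,0.2],[0,0,0],-1]
    - [[0,0,0.2],[0,0,0],-1]

```text
clock: 11.35
position: [0.4724, 0.1531, 0.0924]
tcp_rot: [0.999, 0.049, 0.001, -0.0]
wrist_force: [0.5, -0.0, 3.9]
opening: 0.001
```

Call:
servo_tool:
  moves:
    - [[0,0,0.1],[0,0,0],-1]
    - [[0,0,0.2],[0,0,0],-1]
    - [[0,0,0.2],[0,0,0],-1]

```text
clock: 11.65
position: [0.4726, 0.1531, 0.0918]
tcp_rot: [0.999, 0.049, 0.001, -0.0]
wrist_force: [-3.2, -0.9, 16.3]
opening: -0.001
```

Force is up to 16 N at z = 0.0918, which looks like the hard stop. One more small increment will confirm it.

Call:
servo_tool:
  moves:
    - [[0,0,0.1],[0,0,0],-1]
    - [[0,0,0.2],[0,0,0],-1]
    - [[0,0,0.2],[0,0,0],-1]

```text
clock: 11.95
position: [0.4727, 0.1531, 0.0914]
tcp_rot: [0.999, 0.049, 0.002, -0.0]
wrist_force: [-8.2, -2.4, 30.7]
opening: -0.001
```

Run:
```python
from rig import r
import cv2
cv2.imwrite("pics/w9.png",r.grab_frame("wrist"));s=r.read_state();print(s['clock'],s['position'],s['wrist_force'])
```

```text
12.0 [0.47266747 0.15315056 0.09132511] [-8.60652232 -1.30815977 31.39647642]
```

View pics/w9.png

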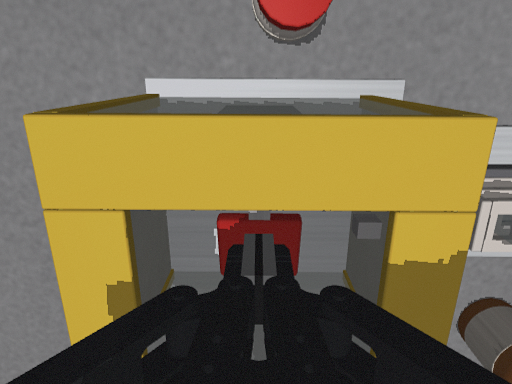

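The lever is solidly at its end stop at 31 N. Now straight up and out.

Call:
servo_tool:
  moves:
    - [[0,0,-0.5],[0,0,0],-1]
    - [[0,0,-1.5],[0,0,0],-1]
    - [[0,0,-3],[0,0,0],-1]
    - [[0,0,-5],[0,0,0],-1]
    - [[0,0,-8],[0,0,0],-1]
    - [[0,0,-12],[0,0,0],-1]
    - [[0,0,-16],[0,0,0],-1]
    - [[0,0,-19],[0,0,0],-1]
    - [[0,0,-20],[0,0,0],-1]
    - [[0,0,-20],[0,0,0],-1]

```text
clock: 13.0
position: [0.4721, 0.1531, 0.289]
tcp_rot: [0.999, 0.049, 0.001, -0.0]
wrist_force: [0.6, -0.3, -0.4]
opening: -0.0
```

Call:
servo_tool:
  moves:
    - [[-3,4,0],[0,0,-8],-1]
    - [[-5,8,0],[0,0,-16],-1]
    - [[-7,9,0],[0,0,-25],-1]
    - [[-7,9,0],[0,0,-25],-1]
    - [[-7,9,0],[0,0,-25],-1]

```text
clock: 13.5
position: [0.4105, 0.0566, 0.2871]
tcp_rot: [0.965, 0.263, -0.001, -0.0]
wrist_force: [0.5, -0.3, 0.0]
opening: 0.001
```

Run:
```python
from rig import r
import cv2,numpy as np
from h import *
s=r.read_state();print(s['clock'],s['position'],s['wrist_force'])
c=r.get_calibration("wrist");im=r.grab_frame("wrist");cv2.imwrite("pics/w10.png",im);np.save("w10.npy",c,allow_pickle=True)
cv2.imwrite("pics/t10.png",r.grab_frame("top"));sd=r.grab_frame("side");cv2.imwrite("pics/side10.png",sd)
cv2.imwrite("pics/s10.png",cv2.resize(sd[110:290,190:350],None,fx=3.3,fy=3.3,interpolation=cv2.INTER_CUBIC))
rays=[]
for k,i in [(c,im),(r.get_calibration("side"),sd)]:
    hsv=cv2.cvtColor(i,cv2.COLOR_BGR2HSV)
    m=cv2.inRange(hsv,(0,150,80),(6,255,255))|cv2.inRange(hsv,(174,150,80),(180,255,255))
    for q in cv2.findContours(m,cv2.RETR_EXTERNAL,cv2.CHAIN_APPROX_NONE)[0]:
        if cv2.contourArea(q)>40:
            M=cv2.moments(q);u,v=M['m10']/M['m00'],M['m01']/M['m00'];p=atz(k,u,v,.091);print(u,v,p)
            if np.hypot(p[0]-.47,p[1]-.153)<.03: rays.append(ray(k,u,v))
A=0;b=0
for o,d in rays:
    d=d/np.linalg.norm(d);Q=np.eye(3)-np.outer(d,d);A=A+Q;b=b+Q@o
print(np.linalg.solve(A,b))
```

```text
13.5 [0.41049916 0.05655775 0.28707609] [ 0.50065764 -0.27130996  0.03684792]
204.29250378051412 48.99675955930007 [0.47236029 0.15331548 0.091     ]
219.953125 235.671875 [0.57954727 0.20731113 0.091     ]
[0.47862891 0.10702379 0.37042229]
```

View pics/w10.png

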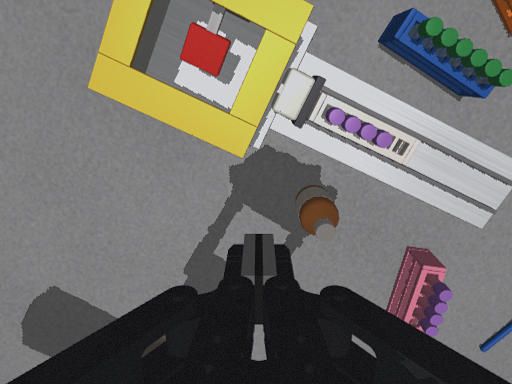

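View pics/s10.png

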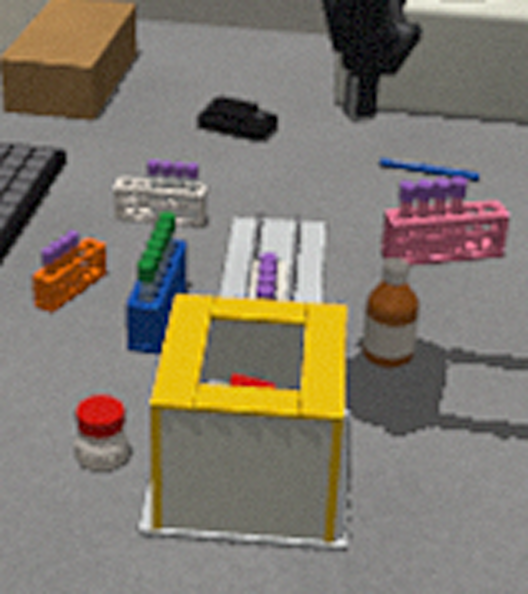

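View pics/t10.png

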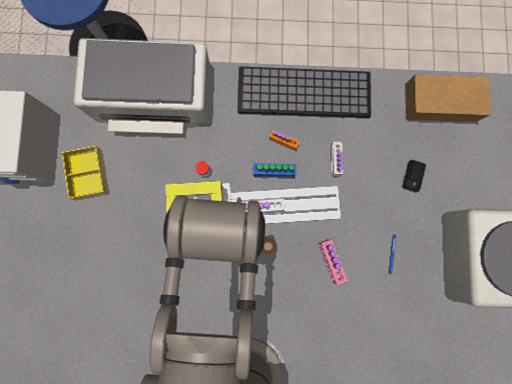

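Run:
```python
import cv2
im=cv2.imread("pics/w10.png");cv2.imwrite("pics/w10z.png",cv2.resize(im[55:175,265:425],None,fx=4.8,fy=4.8,interpolation=cv2.INTER_CUBIC))
```

```text
(no output)
```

View pics/w10z.png

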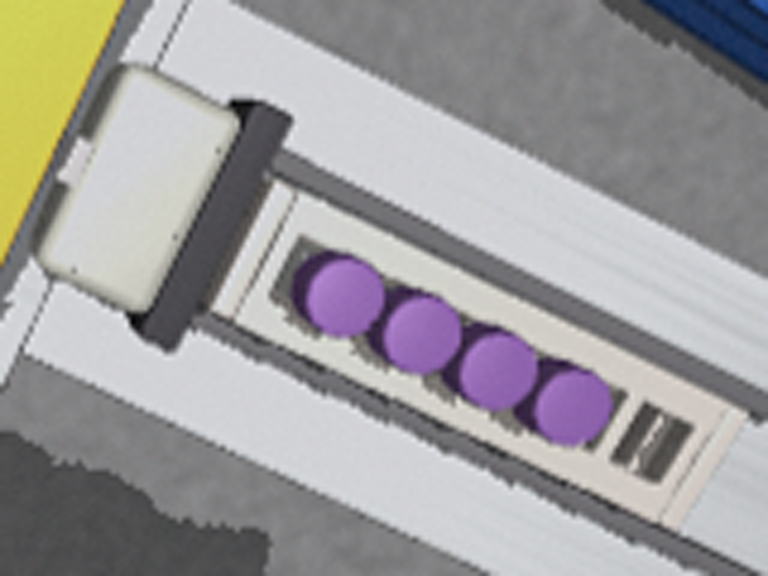

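Run:
```python
import numpy as np
from h import *
c=np.load("w10.npy",allow_pickle=True).item();print(c['origin'])
f=lambda U,V:(265+U/4.8,55+V/4.8)
e=np.array([-.0945,.9955])
for n,U,V,z in [("stop face top R",292,118,.048),("stop face top L",180,345,.048),("rack+y R",282,182,.060),("rack+y L",213,310,.060),("rack-y R",745,412,.060),("rack-y L",678,525,.060)]:
    p=atz(c,*f(U,V),z); print(n,p.round(4),"along",(p[:2]@e).round(4))
```

```text
[0.47993884 0.09735039 0.42881211]
stop face top R [0.5112 0.0318 0.048 ] along -0.0166
stop face top L [0.4551 0.0258 0.048 ] along -0.0174
rack+y R [0.4978 0.0281 0.06  ] along -0.019
rack+y L [0.4664 0.0259 0.06  ] along -0.0183
rack-y R [ 0.5096 -0.0936  0.06  ] along -0.1414
rack-y L [ 0.4802 -0.0973  0.06  ] along -0.1422
```

The -y end of the rack, the guard-derived home position and the contact force all agree to within about 2 mm, so I'll hand in.

Run:
```python
from rig import r
print(r.hand_in())
```

```text
the job is handed in; nothing more can be done
None
```

The rack is home against the end stop and the red lever is pressed fully down. I handed the job in at about 13.6 s of the 48 s allowed, and no verdict came back.

- **Rack:** I pushed it with the shut fingers until the force rose to 13.6 N with no further travel. Its -y end then measured y ≈ -0.0955 m. The home position worked out from the guard was -0.097 m.
- **Lever:** I pressed straight down through the window's centre. The force rose to 31 N with the fingertips at a height of 91 mm, the pad's stated fully pressed height. In the last wrist picture the pad still sat down.
- **Guard and bench:** The fingers went in on the window's centreline, leaving an estimated 18 mm or so each side at rim level, and no side force appeared on the way in or out. The pictures show no other object moved. The hand finished 0.29 m up, with wrist force near zero.

**Checks that disagreed or failed:**
- In the last wrist picture, the rack's edge by the stop measured about 1.5–2.5 mm short of the stop. The same picture gave the rack 3 mm too short, so I put this down to edge picking and relied on the force and the -y end.
- The two-camera height check of the pressed pad failed, because the side camera lost sight of the pad behind the rim.

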